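# Slide a shielded module along the rail into the jig's corner pocket

## Robot

A 6-joint arm with a two-finger parallel gripper is mounted at the origin on the work surface. World frame = base frame: x ahead of the robot, y to its left, z up, the work surface at z = 0. Lengths are in m, angles in rad, forces in N, time in s.
With the tool pointing down it reaches from about 0.275 to 0.85 m from the base axis. Payload 19 kg.
Tool frame: the origin (TCP) lies between the finger pads; the fingertips stand 17 mm ahead of it and the grasp point (between the pads) lies 2 mm behind it; y points along the fingers, z is the direction in which the jaws open and shut, and the axes are right-handed (so a half turn about y gives the same grasp; the last joint's range is limited). The gripper opens to 85 mm and grips with 20 to 120 N. Pads are 22 mm wide; open, the fingers measure 114 mm over their backs; the gripper's body (76 mm by 85 mm) begins 54 mm behind the grasp point. The pads swing forward as they close: fully open they stand 13 mm farther back than shut.
Start: joints at [-1.284, 0.15, 1.437, -0, 1.554, -0.134], TCP at [0.235, -0.525, 0.248] pointing down, gripper open.
Joint ranges: [-2.8, 2.8], [-0.68, 2.1], [0.12, 2.68], [-1.39, 4.53], [0.16, 2.79], [-2.81, 2.81]. Speed limits (rad/s): [1.89, 1.89, 2.22, 3.01, 3.01, 3.01].

## Interface

Orientations are given as a rotation vector (axis times angle).
In Python, from plant import arm gives the robot as it stands. The module is installed in compiled form; this text tells all that it offers.
- The arm moves only by the tool step_arm, never from a script. Its argument "series" is one flat list of numbers, 5 for each row, row after row: the opening, from 0 (shut) to 1 (fully open), then the shift along the tool's x, y, z in m, then the turn about the tool's y in degrees. In form: [grip, tx, ty, tz, turn, grip, tx, ty, tz, turn, ...]. A call has 1 to 12 rows; each row is the pose to reach, as a shift and turn from the pose commanded when the call began, along the tool's axes at that moment; what a row does not reach only later rows make up. A row lasts 1/8 s, in which the tool goes at most 62.5 mm and 10.7 degrees, less where a joint would pass 70% of its speed; a pose out of reach is approached as far as the arm can. A call with a gripper value outside its range is refused whole. The fingers move at their own pace and stop on an object; the grip force is fixed at half the most. Time passes only in rows, so rows that repeat a pose let the fingers close. It gives the time, the measured TCP pose, the force and the opening at its end, in the units of the state.
- arm.get_state(): the state, without advancing time (a new reading comes with each control period).
- arm.get_image(name): name is "scene" or "top" or "wrist"; returns a dict with "pixels" (384x512x3 uint8, blue, green, red), "K" (3x3 intrinsics, pixels), "R" (3x3) and "t" (3): a world point X has camera coordinates R X + t; the wrist camera has in their place "mount" (4x4, takes a point from camera to tool coordinates, whose origin is the TCP and whose axes are the tool frame's). Camera axes: x right, y down, z forward; pixel columns grow to the right and rows downward; lengths in m; the calibration is good to about 2 mm. A picture is of the moment at which its call begins: read the wrist's pose just before it. There is no depth.
- arm.close_job(): hands the job in, once; it reports no verdict.
Trained networks look in a picture, given as the dict that the camera call returned (one of the last four; its "shot" number tells which), for a name from the list of things; names that differ only in an ending like _2 or _b are one class to them, and where a whole thing is asked for, a point or a joint stands for the part that bears it (a point fixed in the world has none). Each returns a list of dicts, best first, with "score" (0 to 1); they miss things now and then, are a little off and sometimes report something else, mostly with a low value. They report only what shows in the picture. A call takes as long as a camera call. They do not tell look-alikes from the thing itself.
- arm.search_frame(picture, query): "position" ([x, y, z] in m, in world coordinates, good to about 4 mm: the middle of the surface that is visible of it).
- arm.masks_of(picture, query): "pixels" (384x512 bool, what is visible of it).
The state is a dict: "time": time; "joint_pos": joint angles; "qd": joint speeds; "effort": joint torques, N m; "tool_pos": TCP position; "eef_rot": TCP orientation; "contact_force": force on the tool from outside, world axes, zero at the start; "torque": the same for the moment, N m; "gripper_width": opening from 0.0 (shut) to 1.0 (fully open).
Only numpy, scipy, OpenCV 4.12 (cv2) and the standard library are available. Lean on these libraries where they do the work, as an engineer would, in place of code of your own. Each camera call takes 0.05 s, during which the arm holds its last target.

## Task

Without gripping or lifting the loose shielded module on the aluminium jig, push it with a fingertip squarely against the dark steel guide rail while it is still well short of the blue corner pocket, and then slide it along the rail, keeping it against the rail all the way, into the pocket until it is fully home against the blue end stop. Leave it lying flat there, and do not disturb any of the other loose things.

Things in the scene. Friction and masses are not known exactly. Their poses are not given: they have to be found in the camera images.
- module: The loose shielded electronics module to be slid: green circuit board 36 x 50 x 4 mm under a silver metal can 30 x 43 mm with a copper patch on top, 14 mm high in all, about 60 g. Origin at the centre of its underside; x along its 36 mm width, y along its 50 mm length, z up. It starts on the jig plate on the open side, 34 to 54 mm short of the rail position, turned up to 0.5 rad against the rail.
- jig: Fixed aluminium jig plate 130 (x) x 300 (y) x 10 mm lying on the bench, turned up to 0.4 rad; origin at the centre of its underside, z up. The dark steel rail runs along y on its far (+x) side, the blue pocket is at its +y end. Rail, stop and lip stand 12 mm above the plate, whose top is at z = 10 mm. A small jar stands on the plate outside the lip.
- rail_mid (a point): Half-way along the dark steel rail, on the lower edge of its inner face (jig x = +40, y = +5, z = +10 mm). The rail is straight, 290 mm long (jig y = -140 to +150 mm), 12 mm thick, 12 mm high.
- lip_mouth (a point): Start of the blue lip's straight part, at plate level on the face towards the rail (jig x = 0, y = +90, z = +10 mm). From here to the end stop (face at jig y = +120 mm) the pocket is 40 mm wide for the 36 mm module and 30 mm deep: 20 mm of the module stays outside. Before it the lip flares open, to jig x = -13 mm at y = +66 mm.
- pocket_home (a point): Where the centre of the module's underside lies when fully home: jig x = +22, y = +95, z = +10 mm (plate top). Its axes are the jig's: x towards the rail (square to it), y along the rail towards the end stop, z up. When the module is against the rail, anywhere along it, its x here is 0 and its y axis is parallel to this y axis (either way round).
- flux_jar: Small amber jar with a black cap, 28 mm across, 36 mm high, loose on the jig plate outside the lip; leave alone. Origin at the centre of its underside.
- screwdriver: Red-handled screwdriver, 150 mm long, lying on the bench beyond the rail; leave alone. Origin on its underside, about mid-length.
- spare_module: A second module just like the first, lying in the white parts tray on the left; leave alone. Origin at the centre of its underside.
- bearing: Brass ring 30 mm across, 10 mm high, in the white parts tray; leave alone. Origin at the centre of its underside.
- wire_spool: Silver spool 52 mm across, 35 mm high, standing on the bench on the right; leave alone. Origin at the centre of its underside.
- cleaner_bottle: White bottle with a blue cap, 48 mm across, 110 mm high, on the right, farther out; leave alone. Origin at the centre of its underside.
- parts_box: Clear plastic compartment box 100 x 130 x 30 mm with small parts in it, on the right; leave alone. Origin at the centre of its underside.
Things that resemble listed ones, but are neither listed nor needed, are in the scene too. Leave any yellow look-alike of the module alone.

How it is judged:
By the outcome, as a careful person would: the job done as asked, in the order asked, and still so for the second after the job is handed in, with the robot touching nothing.
It also fails if it takes over 48 s, if anything falls off the work surface, if the arm or the gripper's body presses on something with over 40 N, if the wrist force passes 120 N, or if a joint passes its speed limit or range.

## Working session

There is one attempt and no reset: what is moved stays moved. The work goes in short steps, Python scripts to look and compute and a tool call to move; the robot and the scene stay as the last step left them, time stands still between calls to the robot, and variables do not carry over. Pictures are saved under pics/ and viewed, and the job is handed in when it is done.

Besides the shell and the picture viewer there is one more tool, called after "Call:" as name(argument=value, ...) on one line, values as JSON. step_arm: Moves the arm, as the interface text tells. Its arguments: {"type":"object","properties":{"series":{"type":"array"}},"required":["series"]}

```bash
mkdir -p pics
python3 - <<'E'
from plant import arm
import cv2,pickle
s=arm.get_state();print(s)
for n in("top","scene"):
    p=arm.get_image(n);cv2.imwrite(f"pics/{n}0.png",p["pixels"])
    print(n,p.keys(),p["K"],p.get("R"),p.get("t"))
    pickle.dump({k:p[k] for k in("pixels","K","R","t")},open(f"{n}0.pkl","wb"))
    for q in("module","jig","flux_jar","rail_mid","lip_mouth","pocket_home"):
        try: print(q,[(r["score"],r["position"]) for r in arm.search_frame(p,q)])
        except Exception as e: print(q,e)
E
```

```text
{'time': 0.0, 'joint_pos': array([-1.28404455e+00,  1.50954118e-01,  1.43804229e+00, -1.22022339e-05,
        1.55380759e+00, -1.33996595e-01]), 'qd': array([-0.0005643 , -0.00054656, -0.00013892, -0.00027301, -0.00045893,
       -0.0001666 ]), 'effort': array([-1.68794286e-03, -7.13052607e+01, -5.70868242e+01, -3.12901821e-04,
        8.97389604e-03, -1.71490888e-05]), 'tool_pos': array([ 0.23476769, -0.52462977,  0.24768801]), 'eef_rot': array([-0.42489795,  1.99056887, -1.98811385]), 'contact_force': array([-0.32389803,  0.08132929,  0.01393778]), 'torque': array([-0.00730711,  0.08210778, -0.01729777]), 'gripper_width': 1.0048032561346034}
top dict_keys(['pixels', 'K', 'R', 't', 'shot']) [[446.84431302   0.         261.03977078]
 [  0.         446.84431302 193.64287297]
 [  0.           0.           1.        ]] [[ 0.01139456 -0.99978859  0.01711538]
 [-0.98061916 -0.01452088 -0.19538479]
 [ 0.19559201 -0.01455734 -0.9805773 ]] [0.03184459 0.55719359 1.49592781]
module [(0.54, [0.6484, -0.1662, 0.0091])]
jig [(0.62, [0.5458, 0.0694, 0.0125])]
flux_jar [(0.49, [0.4797, 0.1311, 0.0
[... 241 characters left out ...]
         376.12417721 189.00496474]
 [  0.           0.           1.        ]] [[ 0.81222748  0.58296381  0.02096937]
 [ 0.38567774 -0.50969056 -0.7690697 ]
 [-0.43765192  0.63274696 -0.63882085]] [-0.46022033 -0.14682292  1.23924559]
module [(0.82, [0.6497, -0.1723, 0.0138]), (0.81, [0.7395, -0.0991, 0.0128]), (0.79, [0.5247, -0.158, 0.0125]), (0.49, [0.5743, -0.0232, 0.0179])]
jig [(0.74, [0.5659, 0.0418, 0.0098])]
flux_jar [(0.48, [0.4861, 0.1232, 0.0388])]
rail_mid [(0.72, [0.4338, 0.4759, 0.0123]), (0.57, [0.5665, 0.0473, 0.008])]
lip_mouth [(0.85, [0.568, 0.0493, 0.0071]), (0.63, [0.5585, -0.3991, 0.0142])]
pocket_home [(0.59, [0.563, 0.046, 0.0126]), (0.22, [0.5707, -0.0209, 0.0182])]
```

Run:
```python
import cv2
for n in("top","scene"):
    a=cv2.imread(f"pics/{n}0.png");cv2.imwrite(f"pics/{n}0b.png",cv2.resize(a,(768,576),interpolation=cv2.INTER_CUBIC))
a=cv2.imread("pics/top0.png");cv2.imwrite("pics/topcrop.png",cv2.resize(a[100:250,170:370],(800,600),interpolation=cv2.INTER_CUBIC))
```

```text
(no output)
```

View pics/top0b.png

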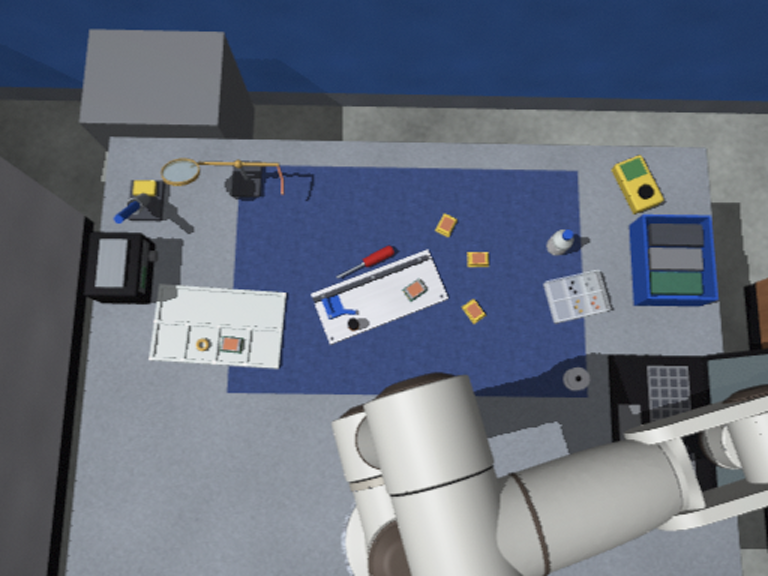

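View pics/scene0b.png

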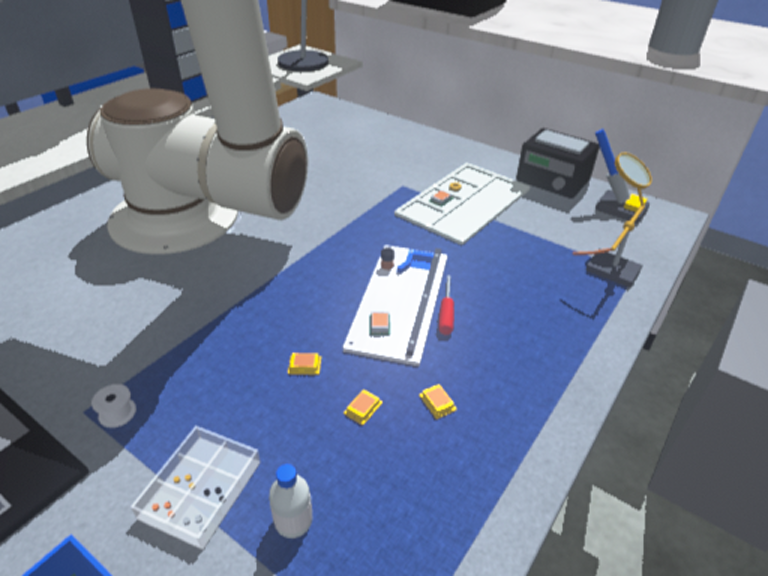

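View pics/topcrop.png

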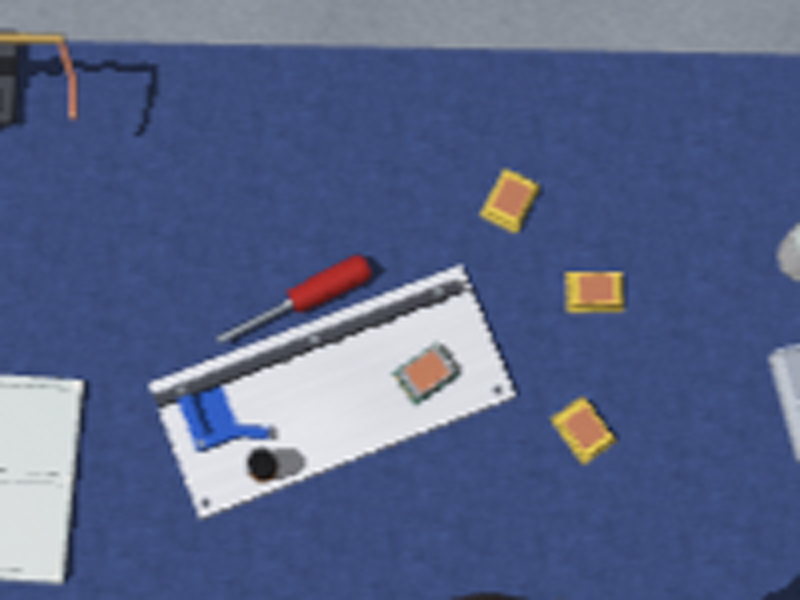

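The module is the green-edged one on the white jig at full px (277,193). The spare is in the tray at about (154,229). The yellow look-alikes are at about (297,150), (318,173) and (316,207). Next I fit the jig pose and go for a closer look.

```bash
cat > h.py <<'E'
import numpy as np,cv2,pickle
from scipy.optimize import least_squares
from scipy.spatial.transform import Rotation as Ro
def ray(uv,K,R,t,z):
    d=R.T@np.linalg.solve(K,[uv[0],uv[1],1]); c=-R.T@t
    return c+d*(z-c[2])/d[2]
def proj(X,K,R,t):
    c=np.atleast_2d(X)@R.T+t; p=c@K.T; return p[:,:2]/p[:,2:]
def j2w(p,j): 
    p=np.atleast_2d(np.array(p,float)); c,s=np.cos(j[2]),np.sin(j[2]); 
    o=p.copy(); o[:,0]=j[0]+c*p[:,0]-s*p[:,1]; o[:,1]=j[1]+s*p[:,0]+c*p[:,1]; return o
def w2j(p,j):
    c,s=np.cos(j[2]),np.sin(j[2]); d=np.array(p[:2])-j[:2]; return np.array([c*d[0]+s*d[1],-s*d[0]+c*d[1]])
E
python3 - <<'E'
from h import *
from plant import arm
p=pickle.load(open("top0.pkl","rb"));K,R,t=p["K"],p["R"],p["t"]
# plate-top corners (crop->full)
cr=np.array([[150,385],[462,266],[517,396],[200,518]])/4+[170,100]-0.4
obj=np.array([[.065,.15,.01],[.065,-.15,.01],[-.065,-.15,.01],[-.065,.15,.01]])
f=lambda j:(proj(j2w(obj,j),K,R,t)-cr).ravel()
s=least_squares(f,[.55,.07,.3]);print("jig",s.x,f(s.x))
m=ray(np.array([427,373])/4+[170,100]-.4,K,R,t,.024);print("mod",m,w2j(m,s.x)*1e3)
np.save("jig.npy",s.x)
w=arm.get_image("wrist");print(w["mount"],w["K"])
q=arm.get_state();print(Ro.from_rotvec(q["eef_rot"]).as_matrix())
cv2.imwrite("pics/w0.png",w["pixels"])
E
```

```text
jig [0.55240132 0.06721818 0.38688731] [-0.03948175 -0.33573642 -0.08386076 -0.16194736 -0.13516417  0.21814655
  0.2531542   0.2736905 ]
mod [ 0.56651932 -0.01554565  0.024     ] [-18.15291458 -81.97342389]
[[-5.52287140e-04  9.66076372e-01  2.58255954e-01 -6.50372096e-02]
 [ 1.72673897e-04 -2.58255898e-01  9.66076530e-01 -1.25250836e-01]
 [ 9.99999833e-01  5.78145706e-04 -2.41847609e-05  9.14369913e-05]
 [ 0.00000000e+00  0.00000000e+00  0.00000000e+00  1.00000000e+00]] [[280.5871107    0.         259.61689889]
 [  0.         280.5871107  193.95299372]
 [  0.           0.           1.        ]]
[[-9.12754499e-01 -6.69670382e-06  4.08508537e-01]
 [-4.08508536e-01  6.94248804e-05 -9.12754497e-01]
 [-2.22482098e-05 -9.99999998e-01 -6.61035326e-05]]
```

```bash
cat >> h.py <<'E'
def shift(target_j,zt,j,st,extra=0):
    """tool-frame shift to bring TCP to jig xy (m), world z; turn deg to align x_t=-x_j"""
    Rt=Ro.from_rotvec(st["eef_rot"]).as_matrix(); w=j2w([[target_j[0],target_j[1],zt]],j)[0]
    zang=np.arctan2(Rt[1,2],Rt[0,2]); want=j[2]-np.pi/2
    d=(zang-want+np.pi)%(2*np.pi)-np.pi
    return Rt.T@(w-st["tool_pos"]),np.degrees(d),w
E
python3 - <<'E'
from h import *
from plant import arm
j=np.load("jig.npy");print(shift([-.07,-.082],.13,j,arm.get_state()))
E
```

```text
(array([-0.45893943,  0.11831756, -0.3310823 ]), np.float64(1.9441675720182252), array([ 0.51851439, -0.03513257,  0.13      ]))
```

Call:
step_arm(series=[0,-0.459,0.0,-0.331,1.9,0,-0.459,0.0,-0.331,1.9,0,-0.459,0.0,-0.331,1.9,0,-0.459,0.0,-0.331,1.9,0,-0.459,0.0,-0.331,1.9,0,-0.459,0.0,-0.331,1.9,0,-0.459,0.0,-0.331,1.9,0,-0.459,0.0,-0.331,1.9,0,-0.459,0.06,-0.331,1.9,0,-0.459,0.118,-0.331,1.9,0,-0.459,0.118,-0.331,1.9,0,-0.459,0.118,-0.331,1.9])

```text
time: 2.25
tool_pos: [0.5186, -0.0356, 0.1309]
eef_rot: [-0.395, 2.009, -2.009]
contact_force: [0.0, 0.0, 1.2]
gripper_width: -0.001
```

```bash
cat >> h.py <<'E'
def wcam(w,st):
    M=w["mount"]; T=np.eye(4); T[:3,:3]=Ro.from_rotvec(st["eef_rot"]).as_matrix(); T[:3,3]=st["tool_pos"]
    C=np.linalg.inv(T@M); return w["K"],C[:3,:3],C[:3,3]
def snap(arm,name):
    st=arm.get_state(); w=arm.get_image("wrist"); cv2.imwrite(f"pics/{name}.png",w["pixels"])
    cv2.imwrite(f"pics/{name}b.png",cv2.resize(w["pixels"],(768,576),interpolation=cv2.INTER_CUBIC))
    pickle.dump(({k:w[k] for k in("pixels","K","mount")},st),open(f"{name}.pkl","wb")); return w,st
E
python3 - <<'E'
from h import *
from plant import arm
w,st=snap(arm,"w1");print(st["tool_pos"],st["contact_force"])
for q in("module","flux_jar","jig"):print(q,[(r["score"],r["position"]) for r in arm.search_frame(w,q)])
E
```

```text
[ 0.51860371 -0.03562833  0.13085346] [0.00975605 0.02444869 1.21937859]
module [(0.89, [0.6495, -0.1582, 0.0113]), (0.68, [0.5232, -0.148, 0.0123]), (0.59, [0.5709, -0.0111, 0.0239]), (0.46, [0.7136, -0.0913, 0.0083])]
flux_jar [(0.6, [0.4861, 0.1213, 0.0465])]
jig [(0.69, [0.5647, 0.0635, 0.0126])]
```

View pics/w1b.png

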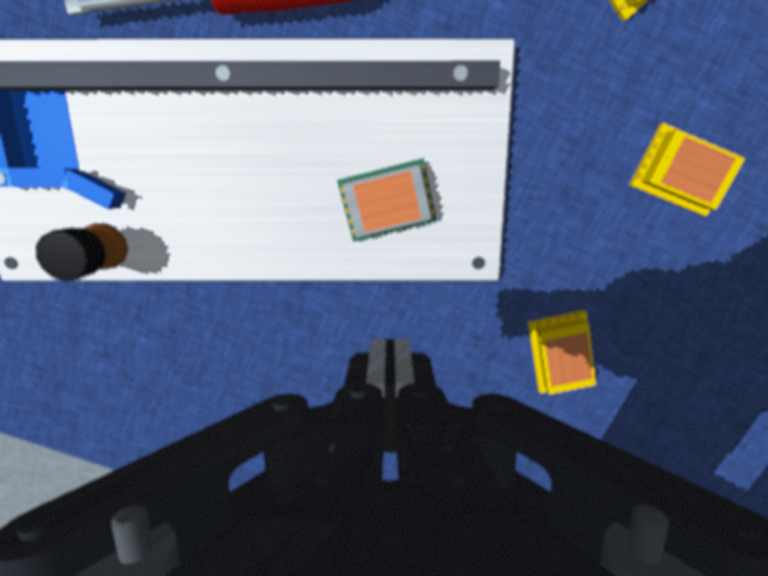

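```bash
cat > fitw.py <<'E'
from h import *
def fitjig(name,pts,objs):
    w,st=pickle.load(open(name+".pkl","rb"));K,R,t=wcam(w,st)
    px=np.array(pts)/1.5; f=lambda j:(proj(j2w(objs,j),K,R,t)-px).ravel()
    s=least_squares(f,np.load("jig.npy"),loss="soft_l1"); print("jig",s.x.round(4),"res",f(s.x).round(1)); return s.x
def fitmod(name,pts,objs,j):
    w,st=pickle.load(open(name+".pkl","rb"));K,R,t=wcam(w,st)
    px=np.array(pts)/1.5; f=lambda m:(proj(j2w(j2w(objs,m),j),K,R,t)-px).ravel()
    s=least_squares(f,[0,-.08,0]); print("mod in jig mm",(s.x[:2]*1e3).round(1),"yaw",s.x[2].round(3),"res",f(s.x).round(1)); return s.x
def overlay(name,j,m,out):
    w,st=pickle.load(open(name+".pkl","rb"));K,R,t=wcam(w,st); im=cv2.resize(w["pixels"],(768,576),interpolation=cv2.INTER_CUBIC)
    def poly(o,c): 
        p=(proj(o,K,R,t)*1.5).astype(np.int32); cv2.polylines(im,[p],True,c,1)
    rect=lambda x0,x1,y0,y1,z:np.array([[x0,y0,z],[x1,y0,z],[x1,y1,z],[x0,y1,z]])/1e3
    poly(j2w(rect(-65,65,-150,150,10),j),(0,0,255)); poly(j2w(rect(40,52,-140,150,22),j),(0,255,255))
    poly(j2w(rect(40,40,-140,150,10),j),(255,255,0))
    poly(j2w(np.array([[0,90,10],[-13,66,10],[0,90,10],[0,120,10],[40,120,10],[0,120,10]])/1e3,j),(255,0,255))
    if m is not None:
        poly(j2w(j2w(rect(-18,18,-25,25,14),m),j),(0,0,255));poly(j2w(j2w(rect(-15,15,-21.5,21.5,24),m),j),(255,0,0))
    cv2.imwrite(f"pics/{out}.png",im)
BO=np.array([[18,25,14],[18,-25,14],[-18,-25,14],[-18,25,14]])/1e3
E
python3 - <<'E'
from fitw import *
objs=np.array([[65,-150,10],[-65,-150,10],[40,-140,22],[52,-140,22],[-13,66,22],[40,5,22]])/1e3
j=fitjig("w1",[[514,41],[500,280],[500,88],[499,61],[123,193],[260,88]],objs)
# drop the along-rail dummy
j=fitjig("w1",[[514,41],[500,280],[500,88],[499,61]],objs[:4])
np.save("jigw.npy",j)
m=fitmod("w1",[[338,181],[426,159],[440,216],[355,240]],BO,j); overlay("w1",j,m,"ov1")
E
```

```text
jig [0.5515 0.0679 0.3894] res [  1.8  -0.7   0.1   1.3   0.1  -0.4   1.9   0.2  -6.    1.  -29.5  -0.1]
jig [0.5499 0.0679 0.3991] res [ 0.3 -0.8  0.1  1.2 -1.1 -0.3  0.4  0.3]
mod in jig mm [-15.7 -84. ] yaw 0.247 res [-0.1 -1.  -0.4 -2.4  0.1  2.4  0.5  1.3]
```

View pics/ov1.png

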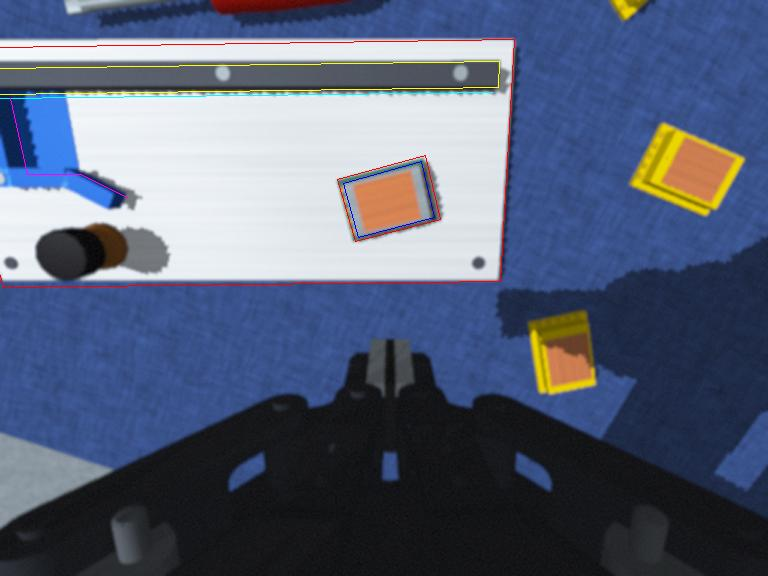

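```bash
cat >> fitw.py <<'E'
def jigline(name,z0pts,j0):
    """z0pts: list (u,v,jx,jz) line pts [768 scale] plus corner pts (u,v,jx,jy,jz)"""
    w,st=pickle.load(open(name+".pkl","rb"));K,R,t=wcam(w,st)
    def f(j):
        r=[]
        for p in z0pts:
            if len(p)==4:
                X=ray((p[0]/1.5,p[1]/1.5),K,R,t,p[3]/1e3); r.append((w2j(X,j)[0]*1e3-p[2]))
            else:
                X=ray((p[0]/1.5,p[1]/1.5),K,R,t,p[4]/1e3); r+=list(w2j(X,j)*1e3-p[2:4])
        return r
    s=least_squares(f,j0); print("jig",s.x.round(4),"res mm",np.round(f(s.x),1)); return s.x
E
python3 - <<'E'
from fitw import *
w,st=pickle.load(open("w1.pkl","rb"));g=cv2.GaussianBlur(cv2.cvtColor(w["pixels"],cv2.COLOR_BGR2GRAY),(5,1),0).astype(float)
for u in (8,60,120,200,320):
    d=np.diff(g[:200,u]); i=np.argsort(-abs(d))[:8]; print(u*1.5,sorted((round((k+.5)*1.5,1),round(d[k])) for k in i))
E
```

```text
12.0 [(np.float64(38.2), 60), (np.float64(39.8), 59), (np.float64(59.2), -46), (np.float64(60.8), -62), (np.float64(257.2), -54), (np.float64(267.8), 57), (np.float64(269.2), 47), (np.float64(279.8), -60)]
90.0 [(np.float64(38.2), 57), (np.float64(39.8), 57), (np.float64(60.8), -60), (np.float64(92.2), 58), (np.float64(171.8), -58), (np.float64(272.2), 61), (np.float64(273.8), 71), (np.float64(279.8), -59)]
180.0 [(np.float64(38.2), 64), (np.float64(39.8), 41), (np.float64(59.2), -48), (np.float64(60.8), -56), (np.float64(92.2), 46), (np.float64(93.8), 44), (np.float64(278.2), -40), (np.float64(279.8), -61)]
300.0 [(np.float64(38.2), 62), (np.float64(39.8), 40), (np.float64(59.2), -49), (np.float64(60.8), -54), (np.float64(90.8), 46), (np.float64(92.2), 52), (np.float64(278.2), -43), (np.float64(279.8), -57)]
480.0 [(np.float64(38.2), 57), (np.float64(59.2), -55), (np.float64(60.8), -49), (np.float64(90.8), 47), (np.float64(92.2), 47), (np.float64(257.2), -50), (np.float64(267.8), 50), (np.float64(279.8), -51)]
```

Run:
```python
from fitw import *
P=[(x,39,65,10) for x in(12,180,480)]+[(x,60,52,22) for x in(12,180,480)]+[(x,279.5,-65,10) for x in(12,180,480)]
P+=[(514,40,65,-150,10),(500,280,-65,-150,10),(500,88,40,-140,22),(66,169,0,90,22)]
j=jigline("w1",P[:-1],np.load("jig.npy")); np.save("jigw.npy",j)
m=fitmod("w1",[[338,181],[426,159],[440,216],[355,240]],BO,j); overlay("w1",j,m,"ov1"); np.save("m.npy",m)
im=cv2.imread("pics/ov1.png");cv2.imwrite("pics/ov1c.png",cv2.resize(im[30:300,0:530],(800,408)))
```

```text
jig [0.5521 0.0688 0.3872] res mm [-0.4 -0.3 -0.2 -0.2 -0.1 -0.   0.6  0.7  0.9 -0.7  1.   0.6 -0.6 -0.9
 -0.4]
mod in jig mm [-17.1 -84.2] yaw 0.259 res [-0.1 -1.  -0.4 -2.4  0.1  2.4  0.5  1.3]
```

View pics/ov1c.png

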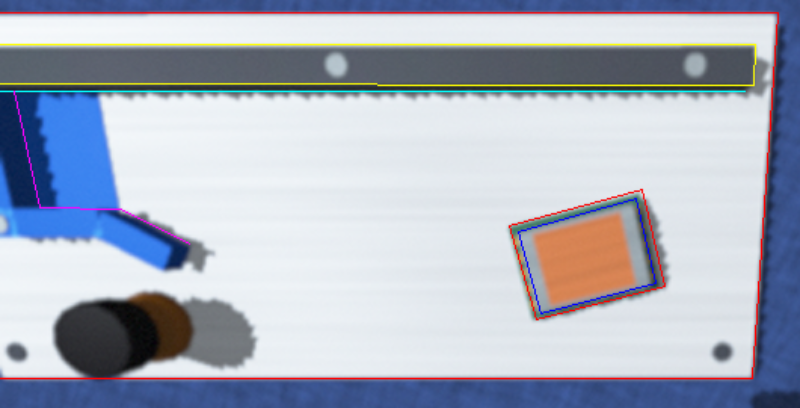

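Run:
```python
from h import *
from plant import arm
j=np.load("jigw.npy");st=arm.get_state();print(st["tool_pos"],w2j(st["tool_pos"],j),shift([-.062,-.084],.036,j,st))
```

```text
[ 0.51931024 -0.03611775  0.13242952] [-0.06999111 -0.08479068] (array([-0.00775023,  0.09644764, -0.0009605 ]), np.float64(-0.038903523491704325), array([ 0.52641108, -0.03236794,  0.036     ]))
```

Call:
step_arm(series=[0,-0.008,0.05,-0.001,0,0,-0.008,0.08,-0.001,0,0,-0.008,0.094,-0.001,0,0,-0.008,0.094,-0.001,0])

```text
time: 2.95
tool_pos: [0.5258, -0.0316, 0.0368]
eef_rot: [-0.394, 2.009, -2.009]
contact_force: [0.8, -0.4, 0.4]
gripper_width: -0.003
```

Run:
```python
from h import *
from plant import arm
j=np.load("jigw.npy")
st=arm.get_state();print(st["tool_pos"],w2j(st["tool_pos"],j),st["contact_force"],st["joint_pos"])
snap(arm,"w2")
```

```text
[ 0.52579221 -0.0315779   0.03681258] [-0.06227471 -0.08303475] [ 0.76163794 -0.35012213  0.36269426] [-2.06360393e-01  2.20656256e-01  1.80874804e+00  9.60856720e-05
  1.11208455e+00  9.77228632e-01]
```

View pics/w2b.png

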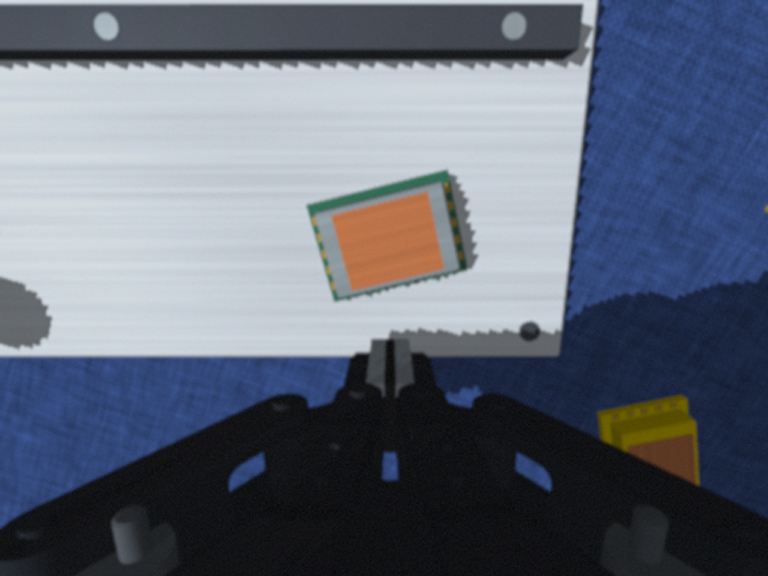

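Call:
step_arm(series=[0,0,0.004,0.001,0,0,0,0.007,0.001,0,0,-0.008,0.007,0.001,0,0,-0.014,0.007,0.001,0,0,-0.02,0.007,0.001,0,0,-0.026,0.007,0.001,0,0,-0.031,0.007,0.001,0,0,-0.036,0.007,0.001,0,0,-0.04,0.007,0.001,0,0,-0.044,0.007,0.001,0,0,-0.048,0.007,0.001,0,0,-0.05,0.007,0.001,0])

```text
time: 4.5
tool_pos: [0.5725, -0.0132, 0.0293]
eef_rot: [-0.394, 2.009, -2.009]
contact_force: [-1.1, -0.1, 0.0]
gripper_width: 0.001
```

Run:
```python
from h import *
from plant import arm
j=np.load("jigw.npy")
st=arm.get_state();print(st["tool_pos"],w2j(st["tool_pos"],j),st["contact_force"])
snap(arm,"w3")
```

```text
[ 0.57249886 -0.01317315  0.02930407] [-0.0120762  -0.08363054] [-1.0797118  -0.05358767  0.04691448]
```

View pics/w3b.png

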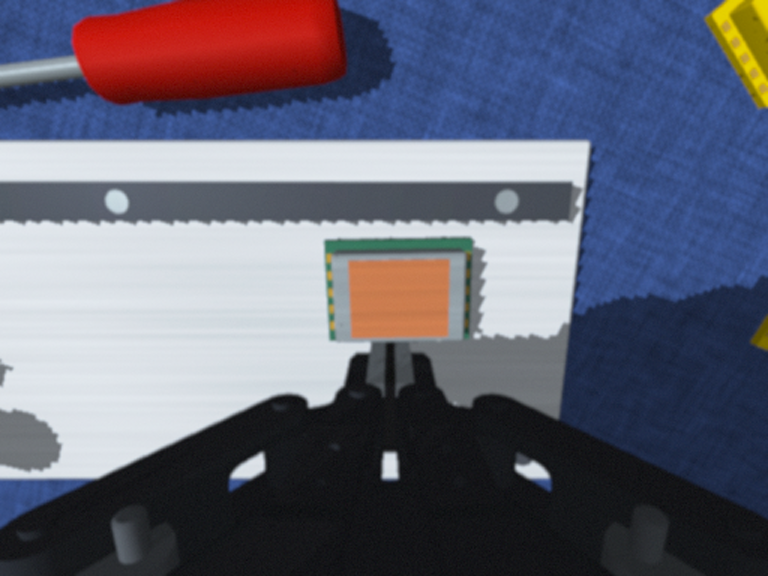

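Call:
step_arm(series=[0,-0.002,0,0,0,0,-0.004,0,0,0,0,-0.005,0,0,0,0,-0.006,0,0,0,0,-0.007,0,0,0,0,-0.007,0,0,0])

```text
time: 5.3
tool_pos: [0.5788, -0.0106, 0.0293]
eef_rot: [-0.394, 2.009, -2.009]
contact_force: [0.0, -0.3, 0.9]
gripper_width: -0.006
```

Run:
```python
from h import *
from plant import arm
j=np.load("jigw.npy")
st=arm.get_state();print(st["tool_pos"],w2j(st["tool_pos"],j),st["contact_force"])
snap(arm,"w4")
a=cv2.imread("pics/w4.png");cv2.imwrite("pics/w4c.png",cv2.resize(a[90:240,180:380],(800,600),interpolation=cv2.INTER_CUBIC))
```

```text
[ 0.57882884 -0.01059952  0.02931766] [-0.00524302 -0.08363785] [ 0.04075483 -0.28730181  0.88655407]
```

View pics/w4c.png

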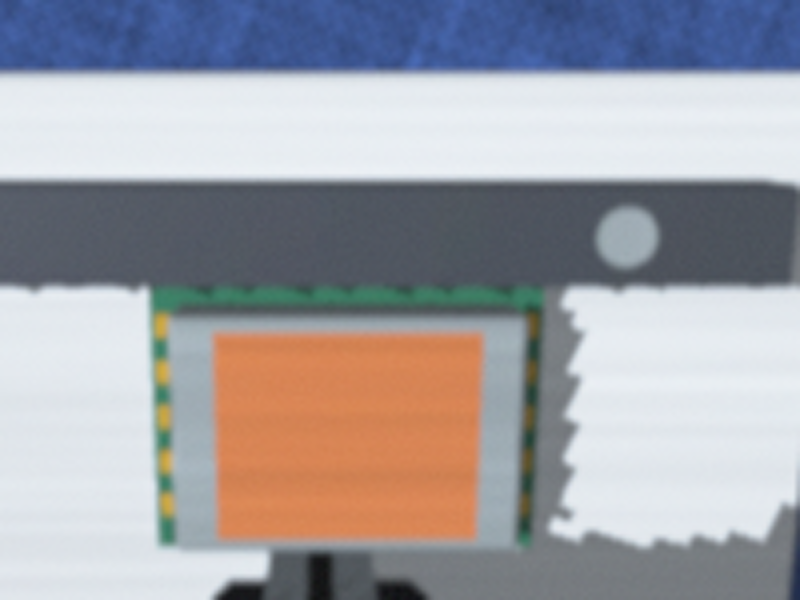

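Call:
step_arm(series=[0,-0.001,0,0,0,0,-0.001,0,0,0,0,-0.002,0,0,0,0,-0.002,0,0,0])

```text
time: 5.85
tool_pos: [0.5795, -0.0103, 0.029]
eef_rot: [-0.398, 2.01, -2.01]
contact_force: [-11.8, -5.6, 5.4]
gripper_width: -0.001
```

Run:
```python
from h import *
from plant import arm
j=np.load("jigw.npy")
st=arm.get_state();print(st["tool_pos"],w2j(st["tool_pos"],j),st["contact_force"])
```

```text
[ 0.57947402 -0.01028746  0.02900089] [-0.00452777 -0.08359254] [-11.7955676   -5.56072842   5.37785315]
```

Call:
step_arm(series=[0,0.01,0,0,0,0,0.025,0,0,0,0,0.025,-0.06,0,0,0,0.025,-0.07,0,0,0,0.025,-0.07,0,0])

```text
time: 6.48
tool_pos: [0.5574, -0.0195, 0.0999]
eef_rot: [-0.392, 2.008, -2.009]
contact_force: [-0.1, 0.6, -0.7]
gripper_width: -0.002
```

Run:
```python
from h import *
from plant import arm
j=np.load("jigw.npy")
w,st=snap(arm,"w5");print(st["tool_pos"],w2j(st["tool_pos"],j),st["contact_force"])
a=cv2.imread("pics/w5.png");cv2.imwrite("pics/w5c.png",cv2.resize(a[40:240,160:400],(720,600),interpolation=cv2.INTER_CUBIC))
```

```text
[ 0.55739388 -0.01950876  0.0998786 ] [-0.02845527 -0.08379296] [-0.05946339  0.56107832 -0.67087842]
```

View pics/w5c.png

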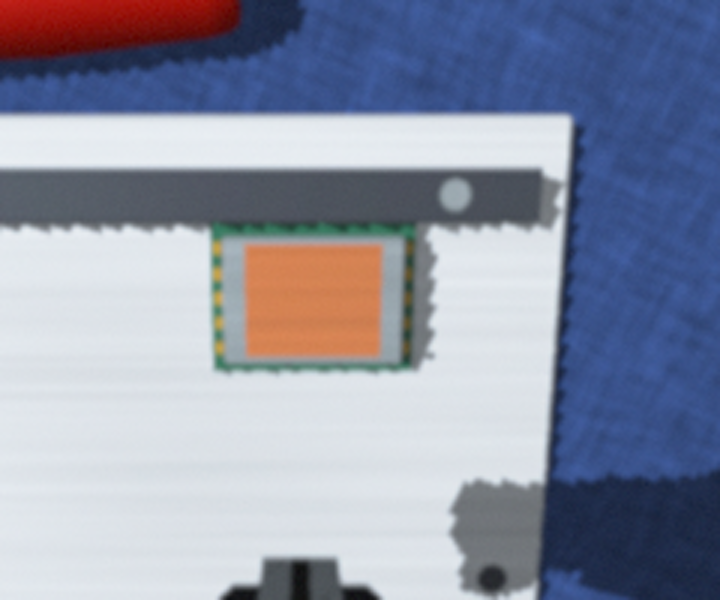

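View pics/w5b.png

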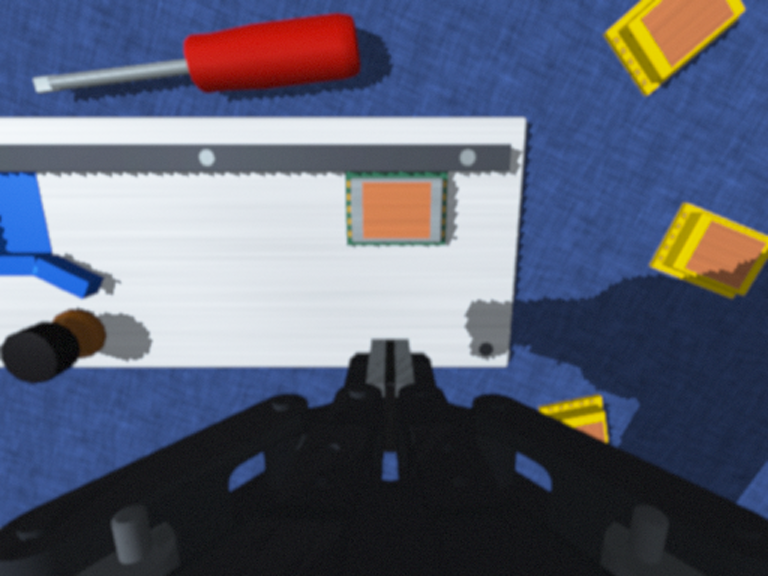

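Square against the rail. Measure its y and refine the jig yaw.

Run:
```python
from fitw import *
from plant import arm
w,st=pickle.load(open("w5.pkl","rb"));g=cv2.cvtColor(w["pixels"],cv2.COLOR_BGR2GRAY).astype(float)
for u in (60,120,190,220,325):
    d=np.diff(g[60:260,u]); i=np.argsort(-abs(d))[:8]; print(u*1.5,sorted((float((k+60.5)*1.5),round(d[k])) for k in i))
P=[(x,117.5,65,10) for x in(30,300,490)]+[(x,145,52,22) for x in(30,300,490)]+[(x,366.5,-65,10) for x in(180,300,490)]+[(527,118,65,-150,10),(510,366,-65,-150,10)]
j=jigline("w5",P,np.load("jigw.npy")); np.save("jigw5.npy",j)
j1=np.load("jigw.npy")
for jj in(j1,j):
    m=fitmod("w5",[[346,172],[450,172],[446,243],[348,244]],BO,jj)
overlay("w5",j,m,"ov5")
st=arm.get_state(); print(w2j(st["tool_pos"],j), shift([.016,-.132],.1,j,st))
```

```text
90.0 [(116.25, 57), (143.25, -55), (173.25, 56), (294.75, 63), (311.25, -61), (354.75, 59), (356.25, 55), (366.75, -53)]
180.0 [(116.25, 57), (117.75, 45), (143.25, -52), (144.75, -47), (171.75, 37), (173.25, 51), (365.25, -46), (366.75, -53)]
285.0 [(116.25, 50), (117.75, 42), (143.25, -54), (144.75, -47), (173.25, 42), (174.75, 47), (365.25, -47), (366.75, -53)]
330.0 [(116.25, 55), (117.75, 42), (143.25, -54), (144.75, -47), (171.75, 53), (173.25, 42), (365.25, -44), (366.75, -54)]
487.5 [(116.25, 57), (117.75, 41), (143.25, -55), (144.75, -46), (173.25, 42), (302.25, -42), (365.25, -45), (366.75, -49)]
jig [0.5521 0.0686 0.39  ] res mm [-0.  -0.2 -0.4 -0.3 -0.6 -0.7  0.9  0.8  0.5 -0.7  0.5  0.8 -0.5]
mod in jig mm [ 22.3 -87.9] yaw 0.001 res [-0.1 -0.8 -0.3 -0.9  0.6  1.3 -0.1  0.6]
mod in jig mm [ 22.2 -87.7] yaw -0.002 res [-0.1 -0.8 -0.3 -0.9  0.6  1.3 -0.1  0.6]
[-0.02890982 -0.08319584] (array([-0.04503284, -0.00125177,  0.04869022]), np.float64(-0.14477868397640511), array([ 0.61706409, -0.04744943,  0.1       ]))
```

View pics/ov5.png

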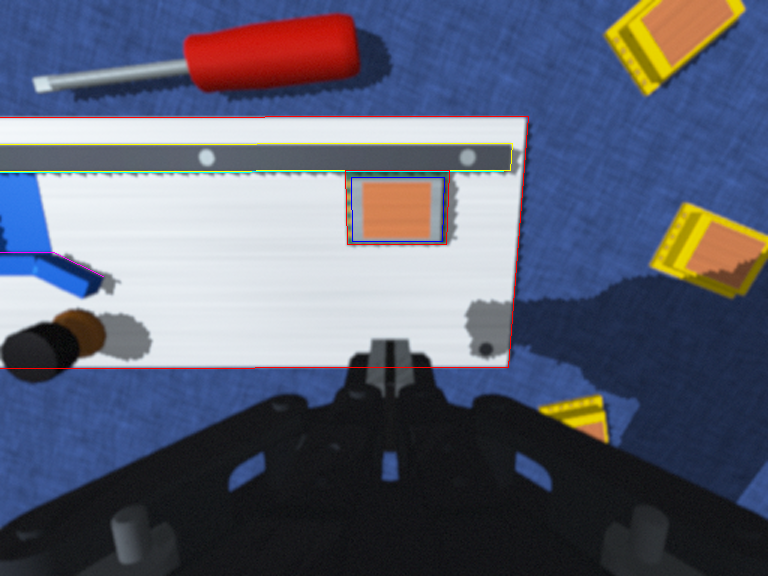

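Call:
step_arm(series=[0,-0.01,0,0.02,-10,0,-0.025,0,0.035,-20,0,-0.045,0,0.054,-30,0,-0.045,0,0.054,-40,0,-0.045,0,0.054,-50,0,-0.045,0,0.054,-60,0,-0.045,0,0.054,-70,0,-0.045,0,0.054,-80,0,-0.045,0,0.054,-90,0,-0.045,0,0.054,-90,0,-0.045,0,0.054,-90])

```text
time: 7.9
tool_pos: [0.6192, -0.0523, 0.0984]
eef_rot: [-1.367, 0.923, -0.921]
contact_force: [0.5, -0.4, 0.1]
gripper_width: -0.002
```

Run:
```python
from h import *
from plant import arm
j=np.load("jigw5.npy")
w,st=snap(arm,"w6");print(st["tool_pos"],w2j(st["tool_pos"],j),st["contact_force"],st["joint_pos"])
Rt=Ro.from_rotvec(st["eef_rot"]).as_matrix(); print("yaw err deg of -x_t vs y_j",np.degrees(np.arctan2(-Rt[1,0],-Rt[0,0])-j[2])-90)
```

```text
[ 0.61919176 -0.0522674   0.09842195] [ 0.01613598 -0.13726511] [ 0.47351213 -0.40534673  0.12578399] [-2.08169543e-01  3.35675065e-01  1.51910552e+00  9.86582326e-05
  1.28809827e+00 -5.91650276e-01]
yaw err deg of -x_t vs y_j -0.3771957348984927
```

View pics/w6b.png

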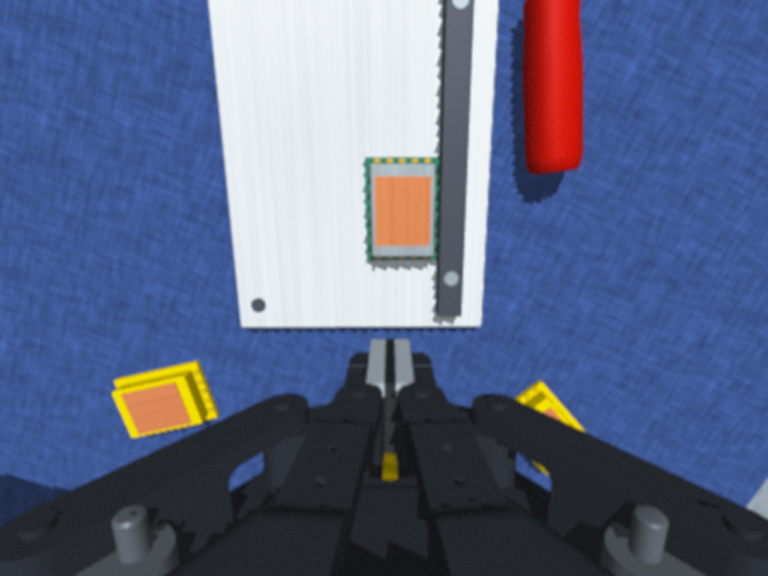

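Call:
step_arm(series=[0,0,0.05,0,0,0,0,0.069,0,0,0,0,0.069,0,0,0,-0.008,0.069,0,0,0,-0.013,0.069,0,0,0,-0.017,0.069,0.0005,0,0,-0.021,0.069,0.001,0,0,-0.025,0.069,0.0015,0])

```text
time: 8.95
tool_pos: [0.6114, -0.0289, 0.0306]
eef_rot: [-1.369, 0.919, -0.92]
contact_force: [-3.3, -7.0, 2.4]
gripper_width: 0.001
```

Run:
```python
from h import *
from plant import arm
j=np.load("jigw5.npy")
w,st=snap(arm,"w7");print(st["tool_pos"],w2j(st["tool_pos"],j),st["contact_force"])
```

```text
[ 0.61144825 -0.02886947  0.03055061] [ 0.01787045 -0.11268022] [-3.30925068 -7.02708541  2.36067343]
```

View pics/w7b.png

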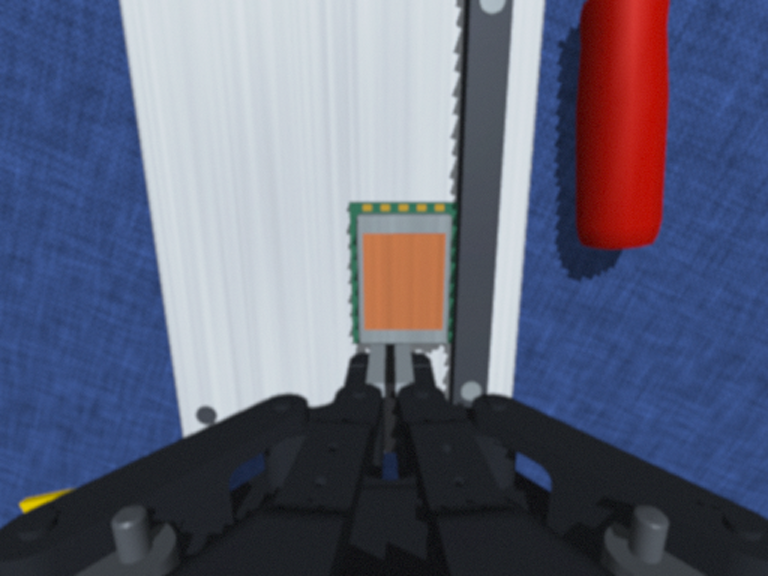

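Call:
step_arm(series=[0,-0.005,0,-0.0005,0,0,-0.01,0,-0.0005,0,0,-0.015,0,-0.0005,0,0,-0.02,0,-0.0005,0,0,-0.025,0,-0.0005,0,0,-0.03,0,-0.0005,0])

```text
time: 9.75
tool_pos: [0.5997, -0.0008, 0.0304]
eef_rot: [-1.368, 0.919, -0.919]
contact_force: [1.5, -5.5, 5.6]
gripper_width: 0.003
```

```bash
cat > chk.py <<'E'
from h import *
from plant import arm
import sys
j=np.load("jigw5.npy")
w,st=snap(arm,sys.argv[1]);f=st["contact_force"]
c,s=np.cos(j[2]),np.sin(j[2])
print(st["time"],st["tool_pos"],"jig mm",w2j(st["tool_pos"],j)*1e3,"Fjig",c*f[0]+s*f[1],-s*f[0]+c*f[1],f[2])
E
python3 chk.py w8
```

```text
9.75 [ 0.59968707 -0.0007592   0.0304464 ] jig mm [ 17.68071648 -82.20930364] Fjig -0.723869449940961 -5.6344483824256155 5.57078648933004
```

View pics/w8b.png

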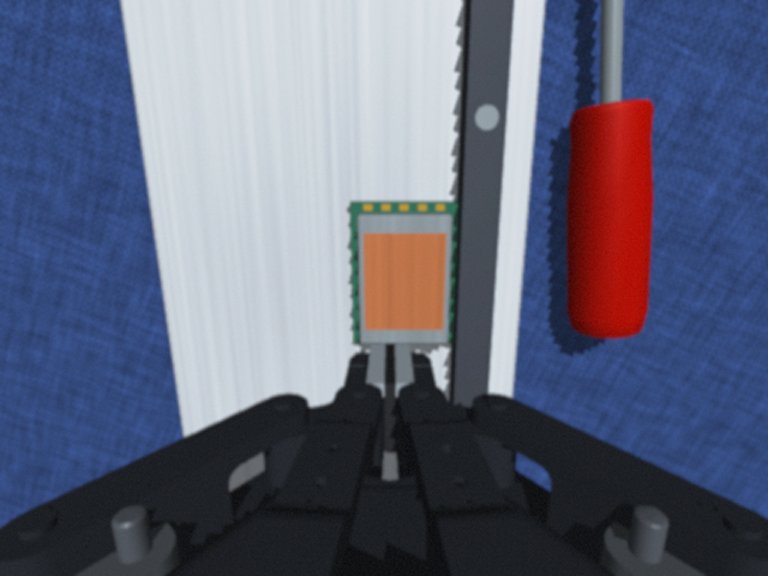

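Call:
step_arm(series=[0,-0.005,0,0.0003,0,0,-0.01,0,0.0005,0,0,-0.015,0,0.0005,0,0,-0.02,0,0.0005,0,0,-0.025,0,0.0005,0,0,-0.03,0,0.0005,0,0,-0.035,0,0.0005,0,0,-0.04,0,0.0005,0])

```text
time: 10.8
tool_pos: [0.5849, 0.0361, 0.0304]
eef_rot: [-1.369, 0.919, -0.919]
contact_force: [-0.8, -7.6, 5.6]
gripper_width: -0.002
```

```bash
python3 chk.py w9
```

```text
10.8 [0.58486654 0.03612647 0.03042631] jig mm [ 17.99801764 -42.4588321 ] Fjig -3.6229937685639646 -6.772089846620992 5.575343911501786
```

View pics/w9b.png

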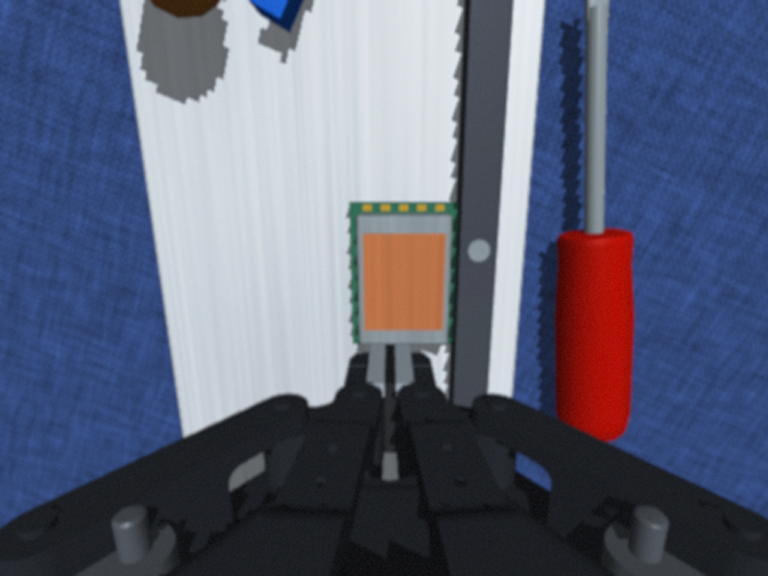

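Call:
step_arm(series=[0,-0.005,0,0,0,0,-0.01,0,0,0,0,-0.015,0,0,0,0,-0.02,0,0,0,0,-0.025,0,-0.0001,0,0,-0.03,0,-0.0001,0,0,-0.035,0,-0.0001,0,0,-0.04,0,-0.0002,0,0,-0.045,0,-0.0002,0,0,-0.05,0,-0.0002,0])

```text
time: 12.1
tool_pos: [0.5658, 0.0825, 0.0304]
eef_rot: [-1.368, 0.919, -0.919]
contact_force: [-0.3, -7.5, 5.0]
gripper_width: 0.001
```

```bash
python3 chk.py w10
```

```text
12.1 [0.56580505 0.08252638 0.03042334] jig mm [18.01037985  7.70382087] Fjig -3.1470640784225217 -6.7634099503873 4.952228602238683
```

View pics/w10b.png

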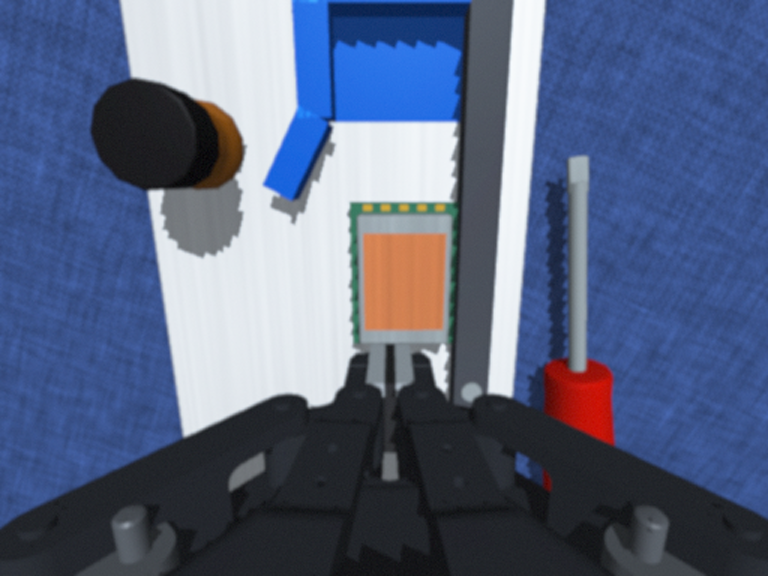

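Call:
step_arm(series=[0,-0.005,0,0,0,0,-0.01,0,0,0,0,-0.015,0,0,0,0,-0.02,0,0,0,0,-0.025,0,-0.0001,0,0,-0.03,0,-0.0001,0,0,-0.035,0,-0.0001,0,0,-0.04,0,-0.0002,0,0,-0.045,0,-0.0002,0])

```text
time: 13.28
tool_pos: [0.5486, 0.1243, 0.0304]
eef_rot: [-1.368, 0.919, -0.919]
contact_force: [1.2, -4.3, 5.2]
gripper_width: 0.001
```

```bash
python3 chk.py w11
```

```text
13.275 [0.54862323 0.12427429 0.03044097] jig mm [17.99245825 52.84917129] Fjig -0.5694648342716291 -4.419683907981861 5.172177740926995
```

View pics/w11b.png

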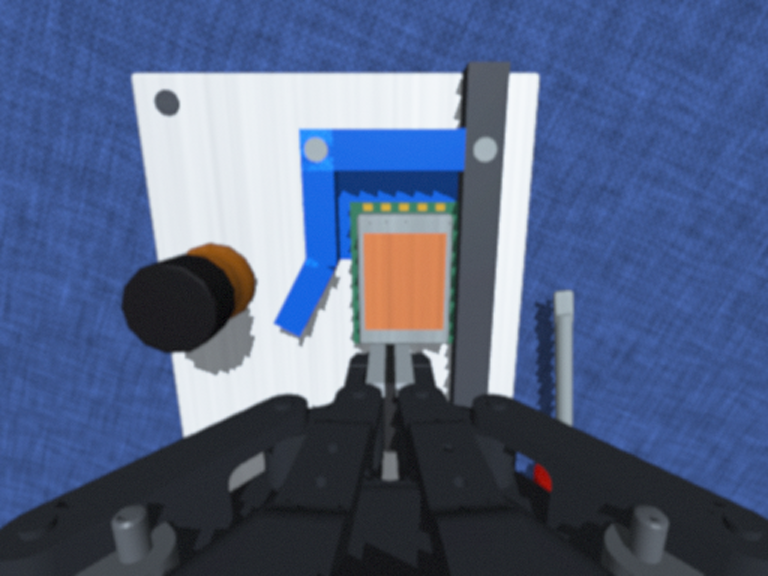

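Call:
step_arm(series=[0,-0.002,0,0.0004,0,0,-0.004,0,0.0005,0,0,-0.006,0,0.0005,0,0,-0.008,0,0.0005,0,0,-0.008,0,0.0005,0])

```text
time: 13.95
tool_pos: [0.5459, 0.1315, 0.0304]
eef_rot: [-1.369, 0.919, -0.919]
contact_force: [-0.8, -6.6, 6.7]
gripper_width: 0.001
```

```bash
python3 chk.py w12
```

```text
13.95 [0.5458699  0.1315282  0.03037774] jig mm [18.20402054 60.605157  ] Fjig -3.283657643342544 -5.769221013596606 6.697835203998754
```

Call:
step_arm(series=[0,-0.001,0,0,0,0,-0.001,0,0,0,0,-0.002,0,0,0,0,-0.002,0,0,0])

```text
time: 14.5
tool_pos: [0.5451, 0.1332, 0.0304]
eef_rot: [-1.369, 0.919, -0.919]
contact_force: [-1.0, -7.8, 7.2]
gripper_width: 0.003
```

```bash
python3 chk.py w13
```

```text
14.5 [0.545131   0.1332416  0.03036695] jig mm [18.17208406 62.4708171 ] Fjig -3.855053672101218 -6.817036733027342 7.158178744095364
```

View pics/w13b.png

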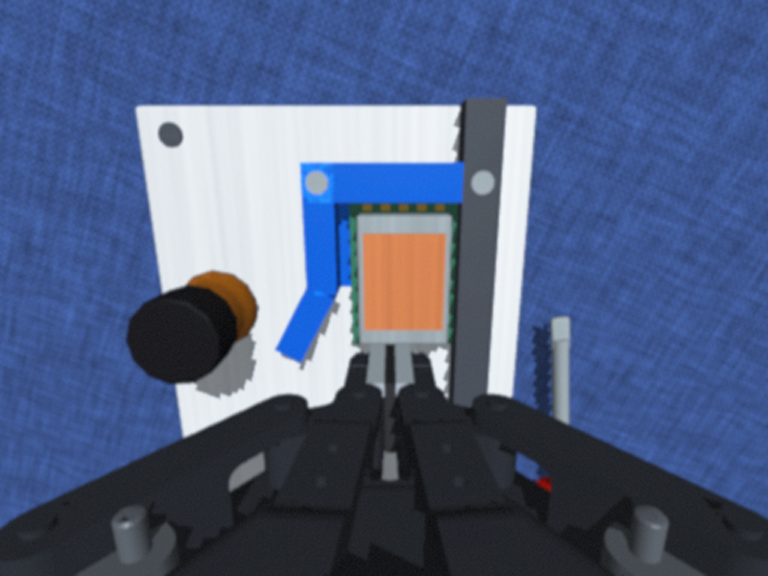

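Nearly home, but the force has not risen at the stop yet. Push on in small steps.

Call:
step_arm(series=[0,-0.001,0,0,0,0,-0.001,0,0,0,0,-0.002,0,0,0,0,-0.002,0,0,0])

```text
time: 15.05
tool_pos: [0.5449, 0.1343, 0.0305]
eef_rot: [-1.369, 0.918, -0.921]
contact_force: [3.6, -16.3, 6.2]
gripper_width: -0.001
```

```bash
python3 chk.py w14
```

```text
15.05 [0.54494644 0.13426077 0.03050318] jig mm [18.38889395 63.48361637] Fjig -2.869412452905475 -16.484819055899667 6.22249608718008
```

Call:
step_arm(series=[0,0.006,0,-0.0002,0,0,0.02,0,-0.0002,0,0,0.03,0,-0.0002,0,0,0.03,-0.05,0,0,0,0.03,-0.1,0,0,0,0.03,-0.12,0,0,0,0.03,-0.12,0,0])

```text
time: 15.98
tool_pos: [0.5567, 0.1072, 0.1517]
eef_rot: [-1.366, 0.918, -0.921]
contact_force: [0.5, -0.9, -1.0]
gripper_width: 0.0
```

```bash
python3 chk.py w15
python3 - <<'E'
import cv2
from h import *
from plant import arm
a=cv2.imread("pics/w15.png");cv2.imwrite("pics/w15c.png",cv2.resize(a[70:240,150:350],(700,595),interpolation=cv2.INTER_CUBIC))
p=arm.get_image("top");cv2.imwrite("pics/top2.png",cv2.resize(p["pixels"][100:250,100:300],(800,600),interpolation=cv2.INTER_CUBIC))
E
```

```text
15.975 [0.55674351 0.10719453 0.15169429] jig mm [19.00877623 33.96467872] Fjig 0.07341833730377328 -1.0102858195531395 -1.030238641879421
```

View pics/w15b.png

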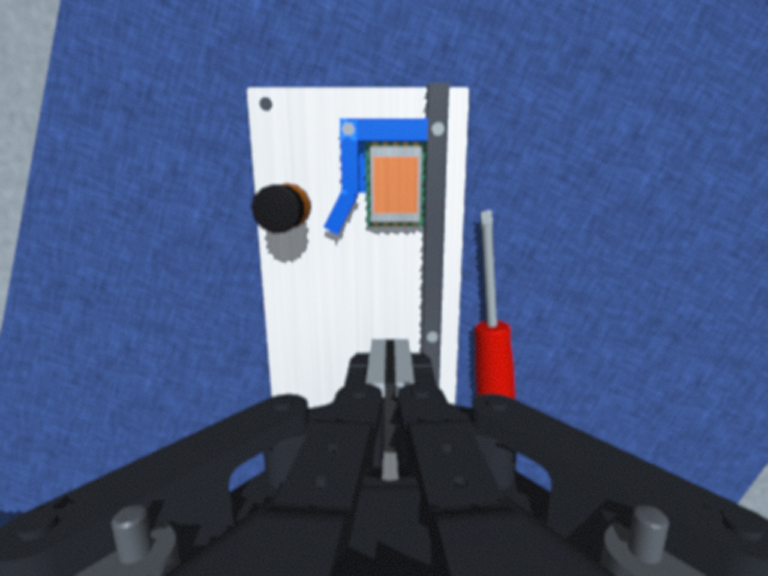

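View pics/w15c.png

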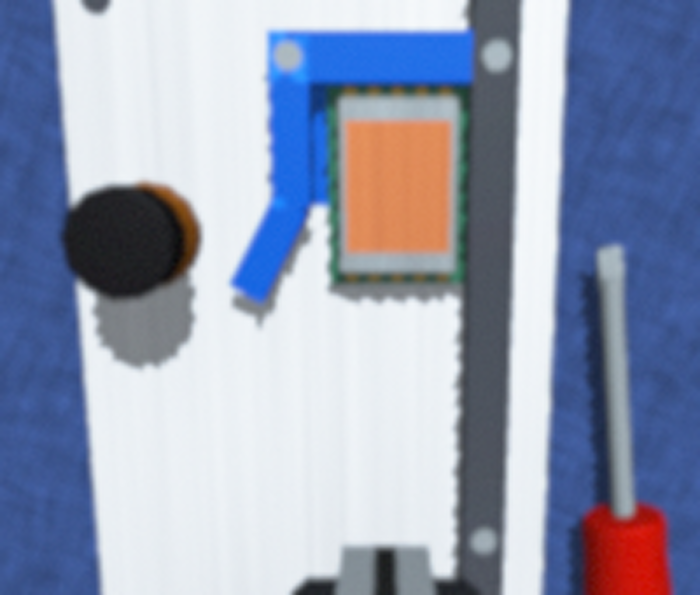

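Run:
```python
from fitw import *
j=np.load("jigw5.npy")
# board corners in crop (scale 3.5, origin 150,70)-> 768 scale ; top-z corners
c=np.array([[467,88],[464,282],[332,283],[329,88]])/3.5+[150,70]
m=fitmod("w15",c*1.5,BO,j)
# bottom (-y) edge row and can corners
cc=np.array([[460,97],[458,270],[340,270],[337,97]])/3.5+[150,70]
CO=np.array([[15,21.5,24],[15,-21.5,24],[-15,-21.5,24],[-15,21.5,24]])/1e3
fitmod("w15",cc*1.5,CO,j)
# stop's inner top edge line & plate end, to check jig y in this view
w,st=pickle.load(open("w15.pkl","rb"));K,R,t=wcam(w,st)
for n,p,z in(("stop face top y=120",[390,84],.022),("rail in top x=40",[471,200],.022)):
    X=ray(np.array(p)/3.5+[150,70],K,R,t,z);print(n,w2j(X,j)*1e3)
for n,p in(("plate end y=150",(300,88)),("",(468,88))): print(n,w2j(ray(np.array(p)/1.5,K,R,t,.01),j)*1e3)
overlay("w15",j,m,"ov15"); im=cv2.imread("pics/ov15.png");cv2.imwrite("pics/ov15c.png",cv2.resize(im[80:330,200:500],(720,600),interpolation=cv2.INTER_CUBIC))
```

```text
mod in jig mm [23.1 94.9] yaw 0.001 res [ 0.6 -0.6  0.4  0.7 -0.5  0.6 -0.6 -0.5]
mod in jig mm [23.1 95.6] yaw 0.002 res [ 0.  -0.7 -0.1  0.6  0.   0.8  0.1 -0.6]
stop face top y=120 [ 20.94450929 119.72281592]
rail in top x=40 [41.39709084 91.98400964]
plate end y=150 [-32.47442115 149.89620168]
 [ 65.19371748 149.73643336]
```

View pics/ov15c.png

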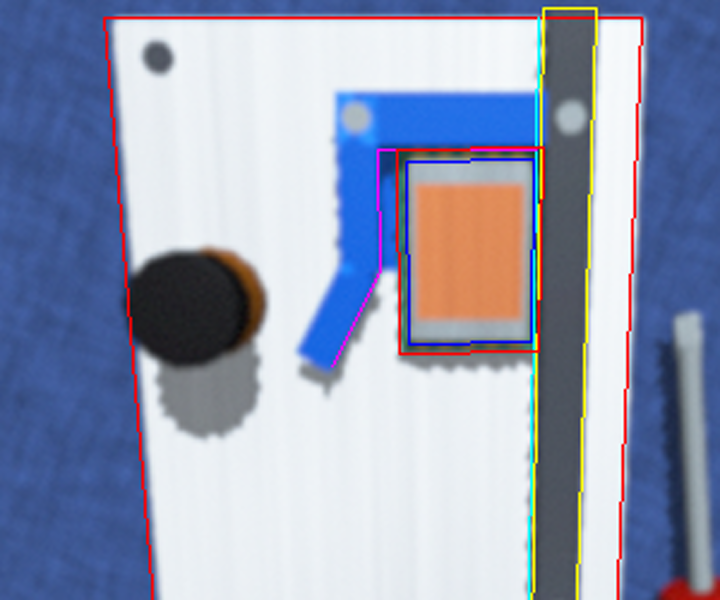

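View pics/top2.png

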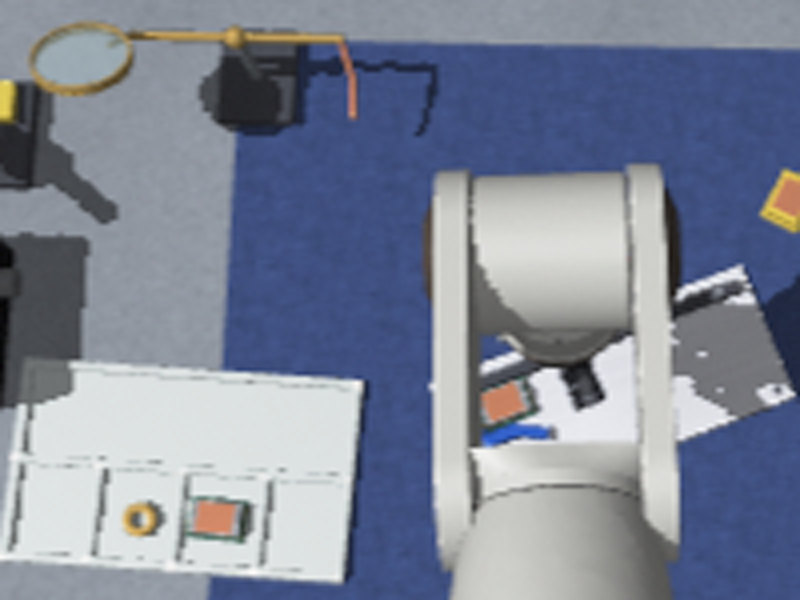

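```bash
python3 -c "
from plant import arm
print(arm.close_job())"
```

```text
the job is handed in; nothing more can be done
None
```

The module is home in the blue pocket, flat against the rail and the end stop, and I've handed the job in. I used the closed fingertips for everything, with no gripping or lifting.

- **Against the rail:** I pushed the module squarely onto the rail at about jig y = -88 mm, well short of the pocket. The rail pushed back with about 13 N, and the camera fit gave x = 22.2 mm and a turn of about 0 rad.
- **Along the rail:** I then pushed it from behind with a slight lean towards the rail. That sideways force dropped to about 0.6–0.7 N at two checks (y ≈ -82 and +53 mm), which is within the sensor's scatter. I corrected it each time, and the pictures showed no gap opening at the rail.
- **At the stop:** the pushing force rose from about 6 to 16 N when the module met the end stop, and then I backed the arm off clear.
- **Last check:** the wrist camera put the module at x = 23.1 mm, y = 95 to 95.6 mm, turned under 0.002 rad, against a target of x = 22, y = 95. The x value is 1.1 mm too large, but the rail face measured 1.4 mm too far the same way, so this looks like camera calibration and not a real offset.
- **Other things:** the jar and screwdriver looked undisturbed in the last wrist pictures, as did the tray parts in the last top view. I did not re-check the spool, bottle and parts box at the end; the arm only passed near them at about 0.25 m height at the start.

The last arm reading was at about 16 s of the 48 s allowed, and contact forces stayed well under the limits at every reading.

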